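Put the top tier back on the blood-tube carousel

TASK

The green top tier of the blood-tube carousel has dried on its sloped stand. Put it back level on the white tub, turned so that the notch in its skirt drops over the green key on the tub's wall (feel for it), and ease it fully home, without forcing it, while you still hold it; then let go. Leave everything else where it stands.

Things in the scene. Friction and masses are not known exactly. Their poses are not given: they have to be found in the camera images.
- tier_center (a point): Centre of the green plastic top tier, a round open tray 156 mm across and 84 mm high with its handle (0.27 to 0.43 kg): on its axis, 42 mm above its lower edge. z is the tier's axis, up out of its open side; x points to the notch. Under its 4 mm floor (underside 24 mm below this point) hangs a skirt 18 mm deep, 74 mm inside and 78 mm outside radius. The tray wall ends 2 mm above this point.
- tier_grip (a point): Where to take the tier: on its axis in the handle, a pale upright plate in the middle of the tray, 10 mm thick along the tier's y, 46 mm wide along x; its top is 20 mm above this point, the tray floor 42 mm below, the low dividers (16 mm high) 26 mm below. Same axes as tier_center and 22 mm above it.
- tier_notch (a point): The tier's notch, at the lower edge of its skirt, 76 mm along the tier's +x from its axis: 18 mm wide, cut through the skirt's whole 18 mm depth. A white stripe on the wall stands above it. Same axes as tier_center.
- stand_face (a point): Fixed drying stand: a white board 180 x 150 mm sloping up along this point's +x at 30 degrees (z is up); the point is the middle of its face, 100 mm above the table. The tier starts lying there on its skirt's edge, its axis tilted 30 degrees from vertical towards -x (the robot's side), notch at the upper end, against two 26 mm pegs at the lower end. It lifts off freely along its own axis.
- hub (a point): Centre of the carousel's white tub, on its upright axis at rim height, 92 mm above the table. It is on the fixed foot, axes parallel to the world's: it does not tell how the tub is turned. Tub: 72 mm outer radius, rim edge chamfered 3 mm, filled with tubes to just below it. When the tier is home its floor lies on the rim, tier_center 24 mm above this point; the skirt has 2 mm play all round.
- carousel: The carousel (origin on the table, on its axis). Its tub bears one green key: an upright rib on the outer wall, 14 mm wide, out to 79 mm from the axis, round top 7 mm below the rim. It points away from the robot, to world +x give or take 30 degrees; just where is not reported: see or feel. Off the key the skirt rides on it, 11 mm short of home. The tub is braked: it turns only above 2.5 N m.
- sharps_bin: Yellow sharps bin with red lid, 128 mm diameter, 131 mm high, bystander; origin at the centre of its underside.
- waste_tub: Open yellow tub, 116 mm diameter, 105 mm high, bystander; origin at the centre of its underside.
- iodine: Small brown bottle with green cap, 48 mm diameter, 88 mm high, bystander; origin at the centre of its underside.
- saline: Clear bottle with white cap, 54 mm diameter, 120 mm high, bystander; origin at the centre of its underside.
- sanitizer: White pump bottle, 62 mm square, 146 mm high, bystander; origin at the centre of its underside.
- phone: White phone lying flat, 78 x 150 x 9 mm, bystander; origin at the centre of its underside.
- tape: Roll of white tape lying flat, 72 mm diameter, 24 mm high, bystander; origin at the centre of its underside.
Things that resemble listed ones, but are neither listed nor needed, are in the scene too. Leave any purple look-alike of the carousel alone.

How it is judged:
By the outcome, as a careful person would: the job done as asked, in the order asked, and still so for the second after the job is handed in, with the robot touching nothing.
It also fails if it takes over 64 s, if anything falls off the work surface, if the arm or the gripper's body presses on something with over 40 N, if the wrist force passes 120 N, or if a joint passes its speed limit or range.

ROBOT

A 6-joint arm with a two-finger parallel gripper is mounted at the origin on the work surface. World frame = base frame: x ahead of the robot, y to its left, z up, the work surface at z = 0. Lengths are in mm, angles in rad, forces in N, time in s.
With the tool pointing down it reaches from about 275 to 750 mm from the base axis. Payload 10.2 kg.
Tool frame: the origin (TCP) lies midway between the tips of the shut fingers; the grasp point (between the pads) lies 19 mm behind it (ctrl.hold_point_z is the distance from the TCP to the grasp point, in mm); z points along the fingers, y is the direction in which the jaws open and shut (so a half turn about z gives the same grasp; the last joint's range is limited). The gripper opens to 85 mm and grips with 20 to 120 N. Pads are 22 mm wide; open, the fingers measure 114 mm over their backs; the gripper's body (76 mm by 85 mm) begins 54 mm behind the grasp point. The pads swing forward as they close: fully open they stand 13 mm farther back than shut.
Start: joints at [0.917, 0.313, 1.498, -0, 1.331, -0.223], TCP at [219.252, 477.032, 231.294] pointing down, gripper open.
Joint ranges: [-2.94, 2.94], [-0.97, 2.17], [0.19, 2.56], [-1.23, 4.37], [0.02, 3.11], [-2.88, 2.88]. Speed limits (rad/s): [2.39, 2.39, 3.01, 3.14, 3.14, 3.14].

INTERFACE

Orientations are given as a unit quaternion [w, x, y, z].
In Python, from rig import ctrl, capture, get_calibration, ticket, search_frame, outline_of gives the robot as it stands. The module is installed in compiled form; this text tells all that it offers.
- The arm moves only by the tool servo_tool, never from a script. Its argument "motion" is a list of rows, each an object with "dr": the turn, a rotation vector about the tool's x, y, z in units of 10 degrees (1.0 is 10 degrees), a list of three; "delta_pos": the shift along the tool's x, y, z in units of 50 mm (1.0 is 50 mm), a list of three; "hand": the opening, from 0 (shut) to 1 (fully open). In form: [{"dr": [ax, ay, az], "delta_pos": [x, y, z], "hand": hand}, ...]. A call has 1 to 20 rows; each row shifts and turns the pose as measured when the row begins, along the tool's axes as they then stand; what a row does not reach is not made up. A row lasts 1/8 s, in which the tool goes at most 62.5 mm and 10.7 degrees, less where a joint would pass 70% of its speed; a pose out of reach is approached as far as the arm can. A call is refused whole if a number of a shift passes 1 or a number of a turn 1, either way. A call with a gripper value outside its range is refused whole. The fingers move at their own pace and stop on an object; "squeeze" is the grip in N (left out, the last holds). Time passes only in rows, so rows that do not move let the fingers close. It gives the time, the measured TCP pose, the force and the opening at its end, in the units of the state.
- ctrl.sense(): the state, without advancing time (a new reading comes with each control period).
- capture(name): name is "scene" or "side" or "wrist"; returns (picture, depth): 480x640x3 uint8, red, green, blue; 480x640 float32, mm along the optical axis (not along the pixel's ray), 0 where there is no reading.
- get_calibration(name): a dict with "camera_matrix" (3x3 intrinsics, pixels), "T" (4x4, takes a point from camera to world coordinates). Camera axes: x right, y down, z forward; pixel columns grow to the right and rows downward; lengths in mm; the calibration is good to about 2 mm. A picture is of the moment at which its call begins: read the wrist's pose just before it. get_calibration takes no time and is no camera call; for the wrist camera it gives the pose at the moment of the call.
- ticket.finish_job(): hands the job in, once; it reports no verdict.
Trained networks look in the newest picture that a camera, given by its name, has taken for a name from the list of things; names that differ only in an ending like _2 or _b are one class to them, and where a whole thing is asked for, a point or a joint stands for the part that bears it (a point fixed in the world has none). Each returns a list of dicts, best first, with "score" (0 to 1); they miss things now and then, are a little off and sometimes report something else, mostly with a low value. They report only what shows in the picture. A call takes as long as a camera call. They do not tell look-alikes from the thing itself.
- search_frame(camera, label): "bbox" ([left, top, right, bottom] in pixels, round what is visible of it).
- outline_of(camera, label): "pixels" (480x640 bool, what is visible of it) and "bbox" ([left, top, right, bottom] in pixels, round what is visible of it).
The state is a dict: "time_s": time; "joints": joint angles; "dq": joint speeds; "tau": joint torques, N m; "eef_pos": TCP position; "ee_rot": TCP orientation; "force": force on the tool from outside, world axes, zero at the start; "wrist_torque": the same for the moment, N m; "grip_width": opening from 0.0 (shut) to 1.0 (fully open).
Only numpy, scipy, OpenCV 4.12 (cv2) and the standard library are available. Lean on these libraries where they do the work, as an engineer would, in place of code of your own. Each camera call takes 0.05 s, during which the arm holds its last target.

## Working session

There is one attempt and no reset: what is moved stays moved. The work goes in short steps, Python scripts to look and compute and a tool call to move; the robot and the scene stay as the last step left them, time stands still between calls to the robot, and variables do not carry over. Pictures are saved under pics/ and viewed, and the job is handed in when it is done.

Besides the shell and the picture viewer there is one more tool, called after "Call:" in YAML: its name, and indented under it one key for each argument. servo_tool: Moves the arm, as the interface text tells. Its arguments: {"type":"object","properties":{"motion":{"type":"array"},"squeeze":{"type":"number"}},"required":["motion"]}

```bash
mkdir -p pics; ls; python3 - <<'E'
from rig import ctrl, capture, get_calibration
import cv2,numpy as np
for n in ["scene","side","wrist"]:
    p,d=capture(n); cv2.imwrite(f"pics/{n}0.png",p[:,:,::-1]); np.savez(f"{n}0.npz",p=p,d=d,**get_calibration(n))
print(ctrl.sense(), ctrl.hold_point_z)
E
```

```text
pics
{'time_s': 0.15, 'joints': array([ 9.16593665e-01,  3.13369498e-01,  1.49823651e+00,  2.67378355e-05,
        1.33099456e+00, -2.23394580e-01]), 'dq': array([ 1.47771700e-03, -1.37564008e-03, -1.83939350e-03, -3.51748533e-04,
       -7.37417330e-04,  9.95101827e-06]), 'tau': array([ 1.44540387e-03, -4.12374508e+01, -2.59791774e+01, -1.67147195e-04,
        3.26504662e-03,  3.53139615e-05]), 'eef_pos': array([219.13232849, 476.88201303, 230.85176989]), 'ee_rot': array([-2.25862651e-04,  2.13745231e-01,  9.76889309e-01, -4.50698549e-04]), 'force': array([-0.32131606, -0.2453953 ,  0.07525773]), 'wrist_torque': array([-0.03589098,  0.05123202,  0.05271762]), 'grip_width': 0.9966407537344266} 18.700000000000003
```

View pics/scene0.png

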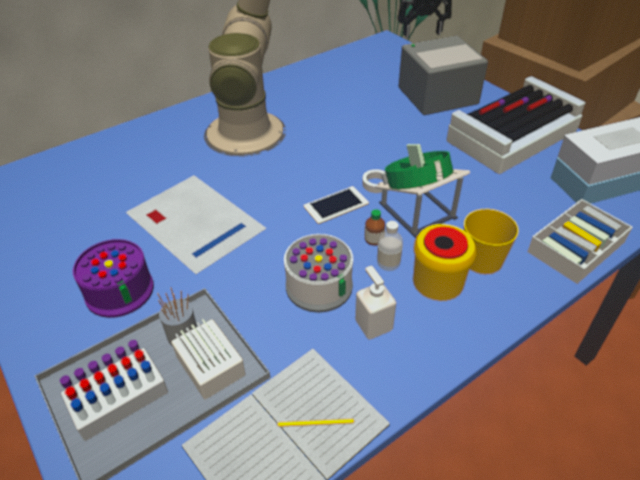

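View pics/side0.png

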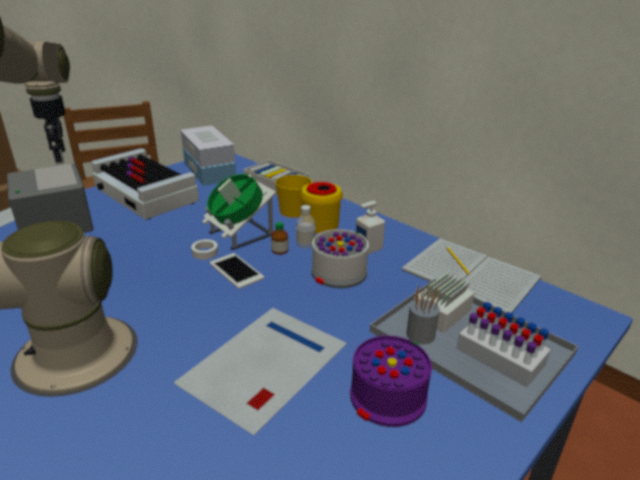

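View pics/wrist0.png

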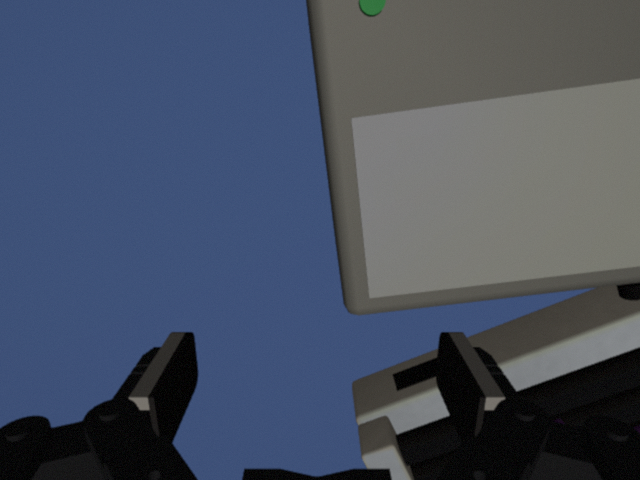

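The scene view shows the green tier on its stand at (420,168), with the pale handle at (415,155) and the white stripe at (438,170). The white tub is at (319,270), with its green key at (342,287). The purple look-alike is at (113,275). Next I'll measure these.

```bash
cat > h.py <<'E'
import numpy as np,cv2
def load(n): return np.load(n+".npz")
def cloud(z):
    K=z['camera_matrix'];T=z['T'];d=z['d']
    v,u=np.mgrid[0:480,0:640]
    P=np.stack([(u-K[0,2])/K[0,0]*d,(v-K[1,2])/K[1,1]*d,d],-1)
    W=P@T[:3,:3].T+T[:3,3]; W[d==0]=np.nan
    return W
E
python3 - <<'E'
from h import *
from rig import search_frame,outline_of
np.set_printoptions(suppress=True,precision=1)
for n in ["scene","side"]:
    z=load(n+"0");W=cloud(z);p=z['p']
    hsv=cv2.cvtColor(p,cv2.COLOR_RGB2HSV)
    print(n,z['T'][:3,3])
    for l in ["tier_center","tier_grip","tier_notch","hub","carousel","stand_face","iodine","saline","sanitizer","phone","tape","waste_tub","sharps_bin"]:
        r=outline_of(n,l)
        for x in r[:3]:
            m=x['pixels']; q=W[m]; q=q[~np.isnan(q[:,0])]
            print(l,round(x['score'],2),x['bbox'],m.sum(), np.median(q,0) if len(q) else None, np.percentile(q,2,axis=0) if len(q) else None,np.percentile(q,98,axis=0) if len(q) else None)
E
python3 - <<'E'
from h import *
p=load("scene0")['p']
a=cv2.resize(p[130:240,360:490],None,fx=5,fy=5,interpolation=2)[:,:,::-1]
b=cv2.resize(p[225:315,275:365],None,fx=6,fy=6,interpolation=2)[:,:,::-1]
cv2.imwrite("pics/c1.png",a);cv2.imwrite("pics/c2.png",b)
E
```

```text
scene [1283.7 -647.   941.4]
tier_center 0.64 [382.2, 142.9, 454.6, 191.3] 2046 [563.4 154.9 144.5] [478.3  87.8  91.8] [622.3 240.  178.3]
tier_grip 0.95 [384.8, 146.1, 454.0, 189.5] 2158 [562.9 155.9 142.7] [455.   87.8   5.6] [623.1 244.  178.1]
tier_notch 0.84 [379.2, 146.2, 454.6, 188.7] 2066 [563.5 154.5 144.2] [477.7  87.8  91.8] [622.5 240.  178.2]
tier_notch 0.17 [364.9, 171.5, 382.0, 193.0] 338 [410.8 133.4  19.5] [365.6 111.1   1. ] [463.9 176.7  38. ]
hub 0.94 [71.3, 238.4, 152.2, 317.7] 4965 [ 400.6 -542.9   85.1] [ 302.3 -606.8    4.6] [ 443.2 -472.    95.6]
hub 0.79 [283.9, 232.5, 354.4, 311.6] 4620 [ 642.1 -195.7   85.4] [ 553.3 -251.4    6.4] [ 693.7 -116.6   95.4]
carousel 0.9 [280.9, 236.1, 355.0, 311.3] 4483 [ 642.6 -195.4   85.4] [ 556.1 -251.4   10.3] [ 693.8 -116.6   95.3]
carousel 0.65 [71.2, 233.7, 154.1, 316.3] 4845 [ 400.9 -543.5   85.2] [ 302.9 -606.2    7.9] [ 443.2 -474.    95.6]
stand_face 0.84 [374.6, 166.0, 468.2, 235.9] 1786 [622.9 118.4  59.5] [487.2  86.2   2.3] [645.1 231.1 146.9]
iodine 0.68 [362.2, 207.9, 384.8, 248.2] 530 [589.3  -0.9  57.7] [5
[... 1973 characters left out ...]
2.3 -24.5  59.4] [627.5 -40.2  -0.4] [673.   21.8 118.5]
sanitizer 0.71 [354.4, 200.2, 383.4, 251.7] 993 [ 757.7 -173.2   75.6] [ 734.3 -188.3   -3.5] [961.7  16.8 143.8]
phone 0.98 [209.0, 255.7, 264.5, 290.7] 971 [421.8   1.9   7.4] [383.3 -62.3   1.2] [461.7  81.6  10.5]
phone 0.42 [206.8, 173.7, 262.4, 225.6] 2011 [536.  160.2 124.6] [478.7  88.3  81.8] [606.  240.5 172. ]
tape 0.92 [189.2, 239.2, 217.0, 262.0] 460 [421.8 142.2  13.9] [385.9 111.8  -2.9] [454.4 178.6  24.3]
waste_tub 0.8 [277.1, 177.4, 308.6, 217.5] 1008 [746.  158.1  72.5] [720.8 116.2   5. ] [830.9 221.  102.4]
sharps_bin 0.69 [299.1, 182.9, 342.9, 236.4] 1551 [740.4  -2.3 104.4] [705.8 -26.6  13.1] [802.3  72.9 130.9]
```

View pics/c1.png

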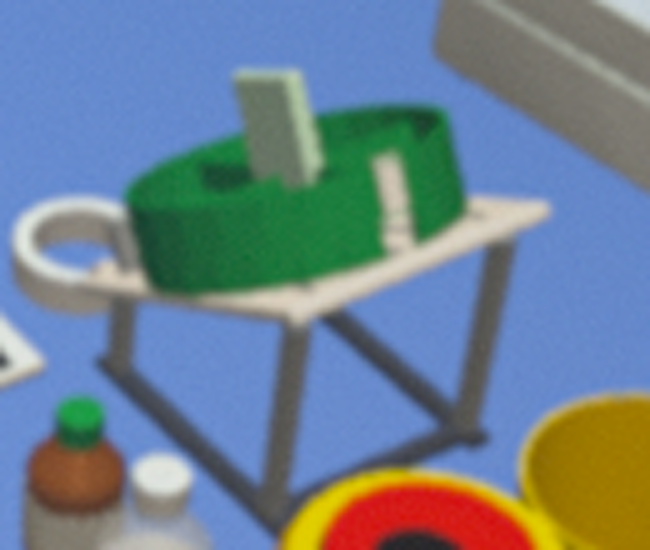

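View pics/c2.png

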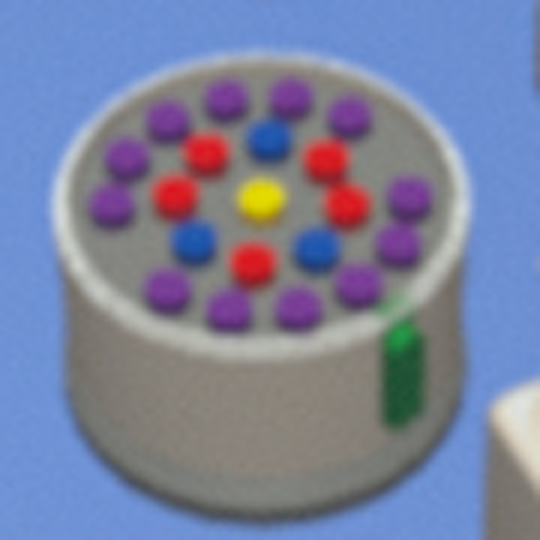

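The crop confirms the choice: green tier with its handle plate, stripe at the far end, on the sloped stand. It also shows the white tub with one green key. Next I'll fit the geometry.

```bash
cat > fit.py <<'E'
from h import *
from scipy.optimize import least_squares
from rig import outline_of
np.set_printoptions(suppress=True,precision=2)
for n in ["scene","side"]:
    z=load(n+"0");W=cloud(z);p=z['p'];hsv=cv2.cvtColor(p,cv2.COLOR_RGB2HSV)
    H,S,V=[hsv[...,i].astype(int) for i in range(3)]
    # table plane height
    blue=(H>100)&(H<125)&(S>100)&(np.abs(W[...,0]-600)<350)&(np.abs(W[...,1])<350)
    print(n,"table z",np.nanmedian(W[blue][:,2]))
    # tub
    m=(np.hypot(W[...,0]-619,W[...,1]+183)<90)
    wall=m&(W[...,2]>25)&(W[...,2]<80)&(S<70)
    q=W[wall]
    f=least_squares(lambda c:np.hypot(q[:,0]-c[0],q[:,1]-c[1])-72,[619,-183],loss='soft_l1')
    print(" tub wall fit",f.x,len(q),np.std(f.fun))
    top=m&(W[...,2]>86)&(S<70); q=W[top]; 
    r=np.hypot(q[:,0]-f.x[0],q[:,1]-f.x[1]);
    print(" rim z",np.median(q[r>66][:,2]))
    k=m&(H>45)&(H<80)&(S>100); q=W[k]
    if k.sum():
        print(" key",k.sum(),q.mean(0),"ang",np.degrees(np.arctan2(*(q.mean(0)-np.r_[f.x,0])[[1,0]])), "r",np.median(np.hypot(q[:,0]-f.x[0],q[:,1]-f.x[1])), q[:,2].max())
    # tier
    g=(H>45)&(H<85)&(S>90)&(np.linalg.norm(W-[555,165,140],axis=-1)<130)
    q=W[g]; print(" green",g.sum())
    # board plane
    x=W[(S<60)&(V>120)&(np.abs(W[...,0]-570)<90)&(np.abs(W[...,1]-165)<110)&(W[...,2]>40)&(W[...,2]<160)]
    print(" pale",len(x))
    def model(v):
        c=np.r_[v[0],v[1],v[2]];yaw,tilt=v[3],v[4]
        a=np.r_[-np.sin(tilt)*np.cos(yaw),-np.sin(tilt)*np.sin(yaw),np.cos(tilt)]
        return c,a
    def res(v):
        c,a=model(v); d=q-c; h=d@a; rr=np.linalg.norm(d-np.outer(h,a),axis=1)
        # surfaces: outer wall r=78 (-42<h<2), inner wall r~75, top ring h=2, floor h=-20, dividers top h=-4
        ow=np.hypot(rr-78,np.maximum(0,np.maximum(h-2,-42-h)))
        iw=np.hypot(rr-75,np.maximum(0,np.maximum(h-2,-20-h)))
        fl=np.hypot(h+20,np.maximum(0,rr-75)); dv=np.hypot(h+4,np.maximum(0,rr-75))
        return np.minimum(np.minimum(ow,iw),np.minimum(fl,dv))
    best=None
    for y0 in (-.2,0,.2):
        f=least_squares(res,[555,165,135,y0,.52],loss='soft_l1',f_scale=2)
        if best is None or f.cost<best.cost: best=f
    c,a=model(best.x); print(" tier c",c,"yaw,tilt deg",np.degrees(best.x[3:]),"rms",np.sqrt(np.mean(best.fun**2)), "lower edge",c-42*a)
    yaw=best.x[3];ti=best.x[4]
    ex=np.r_[np.cos(ti)*np.cos(yaw),np.cos(ti)*np.sin(yaw),np.sin(ti)];ey=np.cross(a,ex)
    # handle + stripe points
    sel=(S<80)&(V>100)&(np.linalg.norm(W-c,axis=-1)<95)
    L=(W-c)@np.stack([ex,ey,a],1)
    hd=sel&(L[...,2]>6)&(L[...,2]<44)&(np.hypot(L[...,0],L[...,1])<40)
    l=L[hd]; print(" handle",hd.sum(),"local pct x",np.percentile(l[:,0],[3,50,97]),"y",np.percentile(l[:,1],[3,50,97]),"z",np.percentile(l[:,2],[3,50,97]))
    st=sel&(np.abs(np.hypot(L[...,0],L[...,1])-78)<6)&(L[...,2]>-38)&(L[...,2]<0)
    l=L[st]; 
    if len(l): print(" stripe",st.sum(),np.degrees(np.arctan2(np.median(l[:,1]),np.median(l[:,0]))),l.mean(0))
    b=(S<60)&(V>120)&(np.abs(L[...,2]+42)<8)&(np.abs(L[...,0])<100)&(np.abs(L[...,1])<85)
    x=W[b]; 
    if len(x)>50:
        mm=np.median(x,0); u,s,vt=np.linalg.svd(x-x.mean(0),full_matrices=False); nn=vt[2]*np.sign(vt[2][2]); print(" board",len(x),"normal",nn,"tilt",np.degrees(np.arccos(nn[2])),"yaw",np.degrees(np.arctan2(-nn[1],-nn[0])),"local x,y pct",np.percentile(L[b][:,0],[1,99]),np.percentile(L[b][:,1],[1,99]))
E
python3 fit.py
```

```text
scene table z 2.558470988292129
 tub wall fit [ 617.47 -179.7 ] 952 1.4291093401087478
 rim z 92.02414268361906
 key 84 [ 695.93 -177.21   68.82] ang 1.8196428307085255 r 78.88340019834338 90.18375501839387
 green 1524
 pale 648
 tier c [541.95 166.75 137.11] yaw,tilt deg [-7.33 30.12] rms 2.1742166260224947 lower edge [562.86 164.06 100.78]
 handle 211 local pct x [-20.14   8.55  23.92] y [-7.58 -4.43  4.52] z [ 7.27 25.56 42.92]
 stripe 92 1.4537893198489293 [ 48.92  -5.5  -16.84]
 board 546 normal [-0.49  0.04  0.87] tilt 29.16921721260071 yaw -4.372059075978731 local x,y pct [-84.53  92.66] [-76.84  74.76]
side table z -1.6517408999733334
 tub wall fit [ 617.64 -179.12] 1035 6.137699804848775
 rim z 88.58229351874365
 green 1604
 pale 446
 tier c [538.77 166.9  134.6 ] yaw,tilt deg [-5.   30.02] rms 2.8313643256120336 lower edge [559.7  165.07  98.24]
 handle 130 local pct x [-19.07   2.63  20.96] y [-7.87 -2.38  4.76] z [ 7.26 31.96 43.07]
 stripe 38 -176.99806076147127 [-28.61   2.78 -19.06]
 board 459 normal [-0.49  0.05  0.87] tilt 29.71878631933501 yaw -5.774343769234675 local x,y pct [-98.02  89.1 ] [-76.69  72.09]
```

```bash
cat > plan.py <<'E'
import numpy as np
from scipy.spatial.transform import Rotation as Ro
from rig import ctrl
np.set_printoptions(suppress=True,precision=3)
def cur():
    s=ctrl.sense(); q=s['ee_rot']; return s,np.array(s['eef_pos']),Ro.from_quat([q[1],q[2],q[3],q[0]])
def plan(tp,tR,N):
    s,p,R=cur(); rv=(R.inv()*tR).as_rotvec(); out=[]
    d=(np.array(tp)-p)/N
    for i in range(N):
        Ri=R*Ro.from_rotvec(rv*i/N)
        out.append(([*np.round(np.degrees(rv)/N/10,2)],[*np.round(Ri.inv().apply(d)/50,2)]))
    print("t",s['time_s'],"p",p,"dist",np.linalg.norm(d*N),"ang",np.degrees(np.linalg.norm(rv)),"total tool mm",R.inv().apply(d*N),"rv deg",np.degrees(rv))
    for a,b in out: print([float(x) for x in a],[float(x) for x in b])
def tier(yaw,tilt):
    y,t=np.radians([yaw,tilt]); a=np.array([-np.sin(t)*np.cos(y),-np.sin(t)*np.sin(y),np.cos(t)])
    ex=np.array([np.cos(t)*np.cos(y),np.cos(t)*np.sin(y),np.sin(t)]); ey=np.cross(a,ex); return ex,ey,a
def toolR(yaw,tilt):
    ex,ey,a=tier(yaw,tilt); return Ro.from_matrix(np.stack([-ex,ey,-a],1))
E
python3 - <<'E'
from plan import *
c=np.array([540.4,167,136]); ex,ey,a=tier(-5.5,30)
plan(c+(3.3+120)*a,toolR(-5.5,30),11)
E
```

```text
t 1.45 p [219.273 477.033 231.342] dist 400.1223769916459 ang 35.48548416259391 total tool mm [-363.026 -167.867  -11.431] rv deg [ -5.017 -29.712 -18.741]
[-0.05, -0.27, -0.17] [-0.66, -0.31, -0.02]
[-0.05, -0.27, -0.17] [-0.65, -0.32, 0.01]
[-0.05, -0.27, -0.17] [-0.64, -0.34, 0.04]
[-0.05, -0.27, -0.17] [-0.63, -0.36, 0.06]
[-0.05, -0.27, -0.17] [-0.61, -0.38, 0.09]
[-0.05, -0.27, -0.17] [-0.6, -0.4, 0.11]
[-0.05, -0.27, -0.17] [-0.58, -0.42, 0.14]
[-0.05, -0.27, -0.17] [-0.56, -0.44, 0.16]
[-0.05, -0.27, -0.17] [-0.54, -0.46, 0.18]
[-0.05, -0.27, -0.17] [-0.51, -0.47, 0.21]
[-0.05, -0.27, -0.17] [-0.49, -0.49, 0.23]
```

Call:
servo_tool:
  motion:
    - {"dr": [-0.05, -0.27, -0.17], "delta_pos": [-0.66, -0.31, -0.1], "hand": 1}
    - {"dr": [-0.05, -0.27, -0.17], "delta_pos": [-0.65, -0.32, 0.0], "hand": 1}
    - {"dr": [-0.05, -0.27, -0.17], "delta_pos": [-0.64, -0.34, 0.04], "hand": 1}
    - {"dr": [-0.05, -0.27, -0.17], "delta_pos": [-0.63, -0.36, 0.06], "hand": 1}
    - {"dr": [-0.05, -0.27, -0.17], "delta_pos": [-0.61, -0.38, 0.09], "hand": 1}
    - {"dr": [-0.05, -0.27, -0.17], "delta_pos": [-0.6, -0.4, 0.11], "hand": 1}
    - {"dr": [-0.05, -0.27, -0.17], "delta_pos": [-0.58, -0.42, 0.14], "hand": 1}
    - {"dr": [-0.05, -0.27, -0.17], "delta_pos": [-0.56, -0.44, 0.16], "hand": 1}
    - {"dr": [-0.05, -0.27, -0.17], "delta_pos": [-0.54, -0.46, 0.18], "hand": 1}
    - {"dr": [-0.05, -0.27, -0.17], "delta_pos": [-0.51, -0.47, 0.21], "hand": 1}
    - {"dr": [-0.05, -0.27, -0.17], "delta_pos": [-0.49, -0.49, 0.23], "hand": 1}

```text
time_s: 2.82
eef_pos: [488.4, 166.3, 250.6]
ee_rot: [0.269, 0.039, 0.962, -0.009]
force: [1.1, 0.7, 0.6]
grip_width: 1.002
```

```bash
python3 - <<'E'
from plan import *
c=np.array([540.4,167,136]); ex,ey,a=tier(-5.5,30)
plan(c+(3.3+120)*a,toolR(-5.5,30),2)
E
```

```text
t 2.825 p [488.44  166.345 250.574] dist 13.86701335833947 ang 1.5075988185203901 total tool mm [12.518  5.756  1.565] rv deg [0.685 1.17  0.659]
[0.03, 0.06, 0.03] [0.13, 0.06, 0.02]
[0.03, 0.06, 0.03] [0.13, 0.06, 0.02]
```

Call:
servo_tool:
  motion:
    - {"dr": [0.07, 0.12, 0.07], "delta_pos": [0.25, 0.12, 0.03], "hand": 1}
    - {"dr": [0, 0, 0], "delta_pos": [0, 0, 0], "hand": 1}
    - {"dr": [0, 0, 0], "delta_pos": [0, 0, 0], "hand": 1}

```text
time_s: 3.2
eef_pos: [480.0, 171.2, 243.0]
ee_rot: [0.259, 0.048, 0.965, -0.013]
force: [-0.5, -0.5, -0.2]
grip_width: 1.001
```

```bash
python3 - <<'E'
from plan import *
from rig import capture,get_calibration
import cv2
c=np.array([540.4,167,136]); ex,ey,a=tier(-5.5,30)
plan(c+(3.3+120)*a,toolR(-5.5,30),1)
cal=get_calibration("wrist")
p,d=capture("wrist"); cv2.imwrite("pics/wrist1.png",p[:,:,::-1]); np.savez("wrist1.npz",p=p,d=d,**cal)
print(cal['T'])
E
```

```text
t 3.2 p [479.982 171.215 243.05 ] dist 1.9599484744535425 ang 0.21272656509743182 total tool mm [ 1.098  1.591 -0.324] rv deg [-0.108  0.021 -0.182]
[-0.01, 0.0, -0.02] [0.02, 0.03, -0.01]
[[  0.101   0.654   0.75  337.841]
 [  0.995  -0.065  -0.077 185.557]
 [ -0.002   0.754  -0.657 324.963]
 [  0.      0.      0.      1.   ]]
```

View pics/wrist1.png

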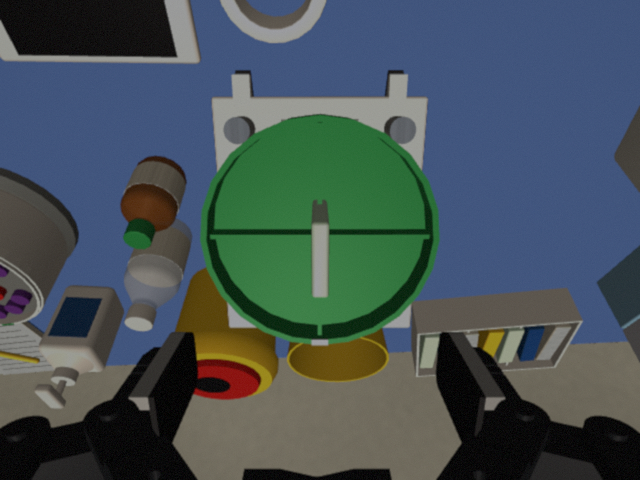

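The wrist view shows the tier squarely ahead. The handle plate runs from (320,205) to (320,295), the stripe is at (320,340), and the rim is centred near x=320. I'll refine the fit from this view.

```bash
python3 - <<'E'
from h import *
from plan import *
from scipy.optimize import least_squares
z=load("wrist1");W=cloud(z);p=z['p'];hsv=cv2.cvtColor(p,cv2.COLOR_RGB2HSV)
H,S,V=[hsv[...,i].astype(int) for i in range(3)]
g=(H>45)&(H<85)&(S>90)&(np.linalg.norm(W-[540,167,136],axis=-1)<100)
q=W[g]
def res(v):
    ex,ey,a=tier(v[3],v[4]); d=q-v[:3];h=d@a; rr=np.linalg.norm(d-np.outer(h,a),axis=1)
    ow=np.hypot(rr-78,np.maximum(0,np.maximum(h-2,-42-h)))
    iw=np.hypot(rr-75,np.maximum(0,np.maximum(h-2,-20-h)))
    top=np.hypot(h-2,np.maximum(0,np.maximum(rr-78,75-rr)))
    fl=np.hypot(h+20,np.maximum(0,rr-75)); dv=np.hypot(h+4,np.maximum(0,rr-75))
    return np.minimum.reduce([ow,iw,top,fl,dv])
f=least_squares(res,[540,167,136,-5.5,30],loss='soft_l1',f_scale=2)
print(len(q),f.x,np.sqrt(np.mean(f.fun**2)))
c=f.x[:3];ex,ey,a=tier(*f.x[3:])
L=(W-c)@np.stack([ex,ey,a],1)
hd=(S<80)&(L[...,2]>8)&(L[...,2]<48)&(np.hypot(L[...,0],L[...,1])<45)
l=L[hd];print(hd.sum(),np.percentile(l,[2,50,98],axis=0))
t=l[l[:,2]>38];print("top",np.percentile(t,[3,50,97],axis=0), "slope yaw deg",np.degrees(np.polyfit(t[:,0],t[:,1],1)[0]))
plan(c+(3.3+50)*a,toolR(*f.x[3:]),2)
E
```

```text
40906 [542.025 166.481 136.26   -5.877  30.035] 1.118919329705455
1498 [[-22.471  -4.472  12.919]
 [ -4.841   0.07   41.677]
 [ 21.394   4.686  43.157]]
top [[-21.704  -4.451  40.131]
 [ -1.429   0.078  41.819]
 [ 20.965   4.634  43.099]] slope yaw deg 0.5548345760110753
t 3.25 p [479.917 171.227 243.   ] dist 70.29449965839694 ang 0.16315611428599364 total tool mm [-0.51   1.539 70.276] rv deg [ 0.079 -0.022  0.141]
[0.0, -0.0, 0.01] [-0.01, 0.02, 0.7]
[0.0, -0.0, 0.01] [-0.0, 0.02, 0.7]
```

Call:
servo_tool:
  motion:
    - {"dr": [0, 0, 0], "delta_pos": [-0.01, 0.03, 0.6], "hand": 1}
    - {"dr": [0, 0, 0], "delta_pos": [0, 0, 0.6], "hand": 1}
    - {"dr": [0, 0, 0], "delta_pos": [0, 0, 0.5], "hand": 1}
    - {"dr": [0, 0, 0], "delta_pos": [0, 0, 0.3], "hand": 1}
    - {"dr": [0, 0, 0], "delta_pos": [0, 0, 0.2], "hand": 1}
    - {"dr": [0, 0, 0], "delta_pos": [0, 0, 0], "hand": 1}

```text
time_s: 4.0
eef_pos: [538.4, 168.5, 147.9]
ee_rot: [0.261, 0.047, 0.964, -0.012]
force: [1.3, 0.4, 0.4]
grip_width: 0.998
```

```bash
python3 - <<'E'
from plan import *
c=np.array([542.,166.5,136.3]); ex,ey,a=tier(-5.8,30)
plan(c+3.3*a,toolR(-5.8,30),1)
E
```

```text
t 4.0 p [538.354 168.508 147.941] dist 9.195077099755695 ang 0.44740832307824197 total tool mm [ 2.561 -1.653  8.675] rv deg [0.216 0.338 0.199]
[0.02, 0.03, 0.02] [0.05, -0.03, 0.17]
```

Call:
servo_tool:
  motion:
    - {"dr": [0.02, 0.03, 0.02], "delta_pos": [0.05, -0.03, 0.17], "hand": 1}
    - {"dr": [0, 0, 0], "delta_pos": [0, 0, 0], "hand": 0.5}
    - {"dr": [0, 0, 0], "delta_pos": [0, 0, 0], "hand": 0.3}
    - {"dr": [0, 0, 0], "delta_pos": [0, 0, 0], "hand": 0}
    - {"dr": [0, 0, 0], "delta_pos": [0, 0, 0], "hand": 0}
    - {"dr": [0, 0, 0], "delta_pos": [0, 0, 0], "hand": 0}
  squeeze: 60

```text
time_s: 4.75
eef_pos: [540.6, 167.1, 140.8]
ee_rot: [0.26, 0.049, 0.964, -0.013]
force: [-0.7, 0.5, 0.9]
grip_width: 0.106
```

```bash
python3 - <<'E'
from plan import *
c=np.array([542.,166.5,136.3]); ex,ey,a=tier(-5.8,30)
plan(c+3.3*a,toolR(-5.8,30),1)
s=ctrl.sense();print(s['force'],s['wrist_torque'],s['grip_width'])
E
```

```text
t 4.75 p [540.558 167.099 140.803] dist 1.7127391659032332 ang 0.19321166660494607 total tool mm [ 0.961 -0.451  1.344] rv deg [0.053 0.186 0.001]
[0.01, 0.02, 0.0] [0.02, -0.01, 0.03]
[-0.659  0.459  0.899] [0.009 0.321 0.018] 0.10595865778443969
```

Call:
servo_tool:
  motion:
    - {"dr": [0, 0, 0], "delta_pos": [0, 0, -0.1], "hand": 0}
    - {"dr": [0, 0, 0], "delta_pos": [0, 0, -0.2], "hand": 0}
    - {"dr": [0, 0, 0], "delta_pos": [0, 0, -0.4], "hand": 0}
    - {"dr": [0, 0, 0], "delta_pos": [0, 0, -0.5], "hand": 0}
    - {"dr": [0, 0, 0], "delta_pos": [0, 0, -0.5], "hand": 0}
    - {"dr": [0, 0, 0], "delta_pos": [0, 0, -0.5], "hand": 0}
    - {"dr": [0, 0, 0], "delta_pos": [0, 0, -0.2], "hand": 0}
    - {"dr": [0, 0, 0], "delta_pos": [0, 0, 0], "hand": 0}

```text
time_s: 5.75
eef_pos: [475.0, 173.1, 247.2]
ee_rot: [0.257, 0.049, 0.965, -0.013]
force: [0.2, -0.3, -4.9]
grip_width: 0.109
```

```bash
python3 - <<'E'
from plan import *
s=ctrl.sense();print(s['force'],s['wrist_torque'],s['grip_width'])
plan([617.5,-179.5,240],toolR(2,0),12)
E
```

```text
[ 0.175 -0.316 -4.916] [ 0.022  0.611 -0.048] 0.10901448486701686
t 5.75 p [475.011 173.07  247.177] dist 380.341926133679 ang 30.748936721794227 total tool mm [-150.404 -336.361   94.337] rv deg [-2.033 29.72  -7.623]
[-0.02, 0.25, -0.06] [-0.25, -0.56, 0.16]
[-0.02, 0.25, -0.06] [-0.25, -0.56, 0.14]
[-0.02, 0.25, -0.06] [-0.25, -0.57, 0.13]
[-0.02, 0.25, -0.06] [-0.25, -0.57, 0.12]
[-0.02, 0.25, -0.06] [-0.25, -0.57, 0.11]
[-0.02, 0.25, -0.06] [-0.25, -0.58, 0.09]
[-0.02, 0.25, -0.06] [-0.24, -0.58, 0.08]
[-0.02, 0.25, -0.06] [-0.24, -0.58, 0.07]
[-0.02, 0.25, -0.06] [-0.24, -0.59, 0.06]
[-0.02, 0.25, -0.06] [-0.23, -0.59, 0.05]
[-0.02, 0.25, -0.06] [-0.23, -0.59, 0.03]
[-0.02, 0.25, -0.06] [-0.22, -0.59, 0.02]
```

Call:
servo_tool:
  motion:
    - {"dr": [-0.01, 0.25, -0.03], "delta_pos": [-0.15, -0.3, 0.08], "hand": 0}
    - {"dr": [-0.02, 0.25, -0.06], "delta_pos": [-0.25, -0.56, 0.14], "hand": 0}
    - {"dr": [-0.02, 0.25, -0.06], "delta_pos": [-0.25, -0.57, 0.13], "hand": 0}
    - {"dr": [-0.02, 0.25, -0.06], "delta_pos": [-0.25, -0.57, 0.12], "hand": 0}
    - {"dr": [-0.02, 0.25, -0.06], "delta_pos": [-0.25, -0.57, 0.11], "hand": 0}
    - {"dr": [-0.02, 0.25, -0.06], "delta_pos": [-0.25, -0.58, 0.09], "hand": 0}
    - {"dr": [-0.02, 0.25, -0.06], "delta_pos": [-0.24, -0.58, 0.08], "hand": 0}
    - {"dr": [-0.02, 0.25, -0.06], "delta_pos": [-0.24, -0.58, 0.07], "hand": 0}
    - {"dr": [-0.02, 0.25, -0.06], "delta_pos": [-0.24, -0.59, 0.06], "hand": 0}
    - {"dr": [-0.02, 0.25, -0.06], "delta_pos": [-0.23, -0.59, 0.05], "hand": 0}
    - {"dr": [-0.02, 0.25, -0.06], "delta_pos": [-0.23, -0.59, 0.03], "hand": 0}
    - {"dr": [-0.02, 0.25, -0.06], "delta_pos": [-0.22, -0.4, 0.02], "hand": 0}
    - {"dr": [0, 0, 0], "delta_pos": [0, 0, 0], "hand": 0}

```text
time_s: 7.38
eef_pos: [613.1, -171.8, 218.2]
ee_rot: [-0.021, -0.013, 1.0, 0.007]
force: [-0.6, 0.9, -4.1]
grip_width: 0.11
```

```bash
python3 - <<'E'
from plan import *
s=ctrl.sense();print(s['force'],s['wrist_torque'],s['grip_width'],s['joints'])
plan([617.5,-179.5,210],toolR(2,0),2)
E
```

```text
[-0.645  0.854 -4.096] [ 0.027 -0.075  0.002] 0.11008308833107017 [-0.454  0.602  1.098 -0.006  1.487 -2.05 ]
t 7.375 p [ 613.065 -171.777  218.223] dist 12.121591582758429 ang 2.6617208268331822 total tool mm [-4.585 -7.956  7.913] rv deg [ 0.889 -2.446 -0.557]
[0.04, -0.12, -0.03] [-0.05, -0.08, 0.08]
[0.04, -0.12, -0.03] [-0.04, -0.08, 0.08]
```

Call:
servo_tool:
  motion:
    - {"dr": [0.04, -0.12, -0.03], "delta_pos": [-0.05, -0.08, 0.3], "hand": 0}
    - {"dr": [0.04, -0.12, -0.03], "delta_pos": [-0.05, -0.08, 0.3], "hand": 0}
    - {"dr": [0, 0, 0], "delta_pos": [0, 0, 0.2], "hand": 0}
    - {"dr": [0, 0, 0], "delta_pos": [0, 0, 0], "hand": 0}
    - {"dr": [0, 0, 0], "delta_pos": [0, 0, 0], "hand": 0}

```text
time_s: 8.0
eef_pos: [616.9, -178.0, 174.0]
ee_rot: [-0.001, -0.018, 1.0, 0.001]
force: [0.5, -0.1, -2.9]
grip_width: 0.109
```

```bash
python3 - <<'E'
from plan import *
from rig import capture,get_calibration
import cv2
s=ctrl.sense();print(s['force'],s['wrist_torque'])
plan([617.5,-179.5,165],toolR(2,0),2)
for n in ["scene","side"]:
    cal=get_calibration(n);p,d=capture(n); np.savez(f"{n}2.npz",p=p,d=d,**cal)
    r=(slice(200,320),slice(265,375)) if n=="scene" else (slice(160,300),slice(290,390))
    cv2.imwrite(f"pics/{n}2.png",cv2.resize(p[r],None,fx=5,fy=5,interpolation=2)[:,:,::-1])
E
```

```text
[ 0.457 -0.137 -2.873] [ 0.02  -0.027  0.013]
t 8.0 p [ 616.895 -177.973  173.999] dist 9.147912321895973 ang 0.20116171947005929 total tool mm [-0.565 -1.573  8.994] rv deg [ 0.163 -0.101  0.06 ]
[0.01, -0.01, 0.0] [-0.01, -0.02, 0.09]
[0.01, -0.01, 0.0] [-0.01, -0.02, 0.09]
```

View pics/scene2.png

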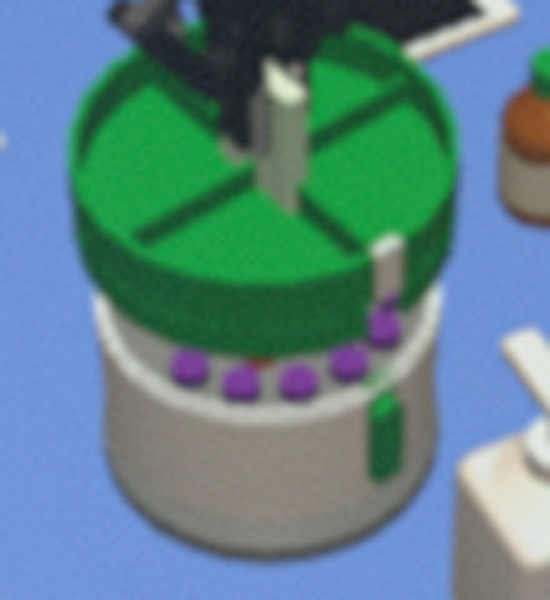

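View pics/side2.png

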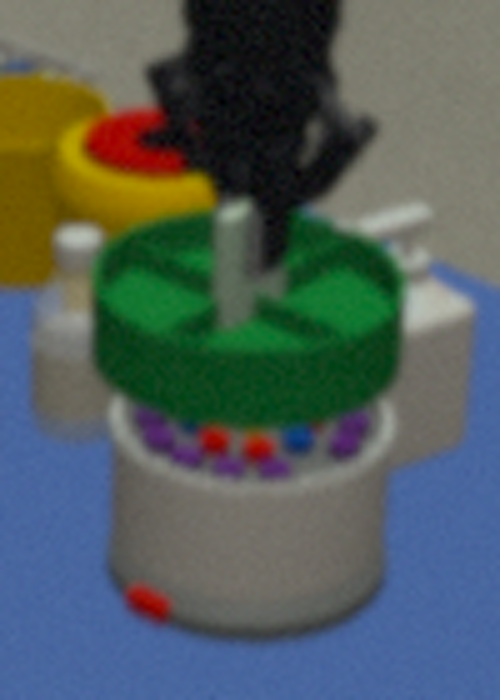

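Scene crop: the stripe (390,265) stands over the key (385,440), and the tier is level and roughly centred. I'll measure the relative offset next.

```bash
python3 - <<'E'
from h import *
from plan import *
from scipy.optimize import least_squares
for n in ["scene","side"]:
    z=load(n+"2");W=cloud(z);p=z['p'];hsv=cv2.cvtColor(p,cv2.COLOR_RGB2HSV)
    H,S,V=[hsv[...,i].astype(int) for i in range(3)]
    near=np.hypot(W[...,0]-617,W[...,1]+179)<95
    q=W[near&(H>45)&(H<85)&(S>110)&(W[...,2]>110)]
    def res(v):
        ex,ey,a=tier(0,0);a=np.array([v[3],v[4],1]);a/=np.linalg.norm(a); d=q-v[:3];h=d@a; rr=np.linalg.norm(d-np.outer(h,a),axis=1)
        ow=np.hypot(rr-78,np.maximum(0,np.maximum(h-2,-42-h)));iw=np.hypot(rr-75,np.maximum(0,np.maximum(h-2,-20-h)))
        top=np.hypot(h-2,np.maximum(0,np.maximum(rr-78,75-rr)));fl=np.hypot(h+20,np.maximum(0,rr-75)); dv=np.hypot(h+4,np.maximum(0,rr-75))
        return np.minimum.reduce([ow,iw,top,fl,dv])
    f=least_squares(res,[617,-178,170,0,0],loss='soft_l1',f_scale=2); c=f.x[:3]
    print(n,"tier",len(q),c,"tilt deg",np.degrees(f.x[3:]),np.sqrt(np.mean(f.fun**2)))
    # tub, both original and present image
    for zz in ["0","2"]:
        z2=load(n+zz);W2=cloud(z2);h2=cv2.cvtColor(z2['p'],cv2.COLOR_RGB2HSV);S2=h2[...,1].astype(int);H2=h2[...,0].astype(int)
        m=(np.hypot(W2[...,0]-617,W2[...,1]+179)<80)&(W2[...,2]>22)&(W2[...,2]<80)&(S2<75)
        w=W2[m]; w=w[np.hypot(w[:,0]-617,w[:,1]+179)>62]
        g=least_squares(lambda c:np.hypot(w[:,0]-c[0],w[:,1]-c[1])-72,[617,-179],loss='soft_l1')
        k=(np.hypot(W2[...,0]-617,W2[...,1]+179)<90)&(H2>45)&(H2<85)&(S2>110)&(W2[...,2]>40)&(W2[...,2]<88)
        kk=W2[k]
        if len(kk): print("  key",len(kk),kk.mean(0),"y range",np.percentile(kk[:,1],[2,98]),"ang",np.degrees(np.arctan2(kk[:,1].mean()-g.x[1],kk[:,0].mean()-g.x[0])))
        print("  tub",g.x,len(w),np.std(g.fun))
    s=near&(S<70)&(V>120)&(W[...,2]>c[2]-40)&(W[...,2]<c[2]+1)&(np.abs(np.hypot(W[...,0]-c[0],W[...,1]-c[1])-78)<5)
    k=W[s]
    if len(k): print("  stripe",len(k),k.mean(0),"ang",np.degrees(np.arctan2(k[:,1].mean()-c[1],k[:,0].mean()-c[0])))
E
```

```text
scene tier 3418 [ 614.421 -177.839  171.835] tilt deg [ 0.306 -0.146] 6.643944744061894
  key 76 [ 696.056 -176.941   69.366] y range [-182.657 -170.568] ang 2.0005297920912133
  tub [ 617.434 -179.687] 962 1.3741550325739857
  key 76 [ 696.186 -177.232   68.423] y range [-183.264 -170.231] ang 1.740794517094584
  tub [ 617.566 -179.622] 960 1.4096014107027048
  stripe 42 [ 688.622 -173.979  161.811] ang 2.977187579623496
side tier 1963 [ 613.08  -177.456  167.868] tilt deg [0.254 0.02 ] 14.874446411296478
  tub [ 617.689 -179.121] 1042 1.8769962949502905
  tub [ 617.731 -178.946] 1028 1.9041286429176467
  stripe 1 [ 685.755 -213.05   165.856] ang -26.094417254333102
```

Call:
servo_tool:
  motion:
    - {"dr": [0.01, -0.01, 0], "delta_pos": [-0.03, -0.02, 0.25], "hand": 0}
    - {"dr": [0, 0, 0], "delta_pos": [0, 0, 0.2], "hand": 0}
    - {"dr": [0, 0, 0], "delta_pos": [0, 0, 0.1], "hand": 0}
    - {"dr": [0, 0, 0], "delta_pos": [0, 0, 0], "hand": 0}
    - {"dr": [0, 0, 0], "delta_pos": [0, 0, 0], "hand": 0}

```text
time_s: 8.72
eef_pos: [618.6, -178.9, 144.7]
ee_rot: [0.0, -0.018, 1.0, 0.0]
force: [0.2, -0.3, -3.7]
grip_width: 0.11
```

```bash
cat > st.py <<'E'
from plan import *
s=ctrl.sense();print(s['force'],s['wrist_torque'],s['grip_width'])
plan([618.4,-179.1,s['eef_pos'][2]],toolR(2,0),1)
E
python3 st.py; cat > shot.py <<'E'
import sys; from plan import *; from rig import capture,get_calibration; import cv2
i=sys.argv[1]
for n in sys.argv[2:]:
    cal=get_calibration(n);p,d=capture(n); np.savez(f"{n}{i}.npz",p=p,d=d,**cal)
    r=(slice(200,320),slice(265,375)) if n=="scene" else (slice(160,300),slice(290,390)) if n=="side" else slice(0,480)
    cv2.imwrite(f"pics/{n}{i}.png",cv2.resize(p[r],None,fx=5 if n!="wrist" else 1,fy=5 if n!="wrist" else 1,interpolation=2)[:,:,::-1])
E
python3 shot.py 3 scene
```

```text
[ 0.19  -0.349 -3.673] [-0.054 -0.012  0.023] 0.11033432912287151
t 8.725 p [ 618.616 -178.945  144.661] dist 0.26544378929681495 ang 0.08168415185988188 total tool mm [ 0.221 -0.147 -0.   ] rv deg [0.049 0.019 0.063]
[0.0, 0.0, 0.01] [0.0, -0.0, -0.0]
```

View pics/scene3.png

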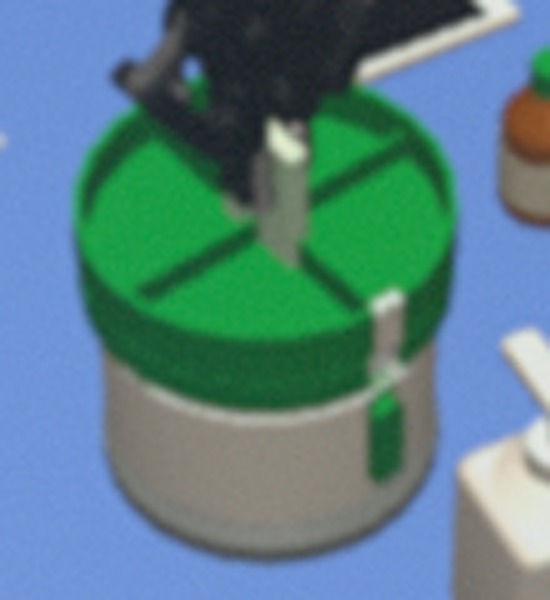

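Call:
servo_tool:
  motion:
    - {"dr": [0, 0, 0], "delta_pos": [0, 0, 0.05], "hand": 0}
    - {"dr": [0, 0, 0], "delta_pos": [0, 0, 0.05], "hand": 0}
    - {"dr": [0, 0, 0], "delta_pos": [0, 0, 0.05], "hand": 0}
    - {"dr": [0, 0, 0], "delta_pos": [0, 0, 0.05], "hand": 0}
    - {"dr": [0, 0, 0], "delta_pos": [0, 0, 0], "hand": 0}

```text
time_s: 9.4
eef_pos: [619.2, -179.4, 134.7]
ee_rot: [0.001, -0.018, 1.0, -0.0]
force: [1.2, -1.4, -4.1]
grip_width: 0.105
```

```bash
python3 st.py
```

```text
[ 1.166 -1.405 -4.099] [-0.154 -0.195  0.043] 0.10502486582800537
t 9.4 p [ 619.158 -179.373  134.688] dist 0.8054200139703028 ang 0.15352507148515562 total tool mm [ 0.747  0.3   -0.002] rv deg [-0.028  0.14   0.056]
[-0.0, 0.01, 0.01] [0.01, 0.01, -0.0]
```

Call:
servo_tool:
  motion:
    - {"dr": [0, 0, 0], "delta_pos": [0, 0, 0.04], "hand": 0}
    - {"dr": [0, 0, 0], "delta_pos": [0, 0, 0.04], "hand": 0}
    - {"dr": [0, 0, 0], "delta_pos": [0, 0, 0.04], "hand": 0}

```text
time_s: 9.78
eef_pos: [619.4, -179.5, 128.7]
ee_rot: [0.002, -0.018, 1.0, -0.0]
force: [0.3, -0.7, -4.4]
grip_width: 0.11
```

```bash
python3 st.py
```

```text
[ 0.319 -0.687 -4.358] [-0.153 -0.187 -0.033] 0.10985160362427357
t 9.775 p [ 619.351 -179.507  128.707] dist 1.034332622389363 ang 0.19444953837639897 total tool mm [ 0.936  0.441 -0.003] rv deg [-0.054  0.178  0.056]
[-0.01, 0.02, 0.01] [0.02, 0.01, -0.0]
```

Call:
servo_tool:
  motion:
    - {"dr": [0, 0, 0], "delta_pos": [0, 0, 0.04], "hand": 0}
    - {"dr": [0, 0, 0], "delta_pos": [0, 0, 0.03], "hand": 0}
    - {"dr": [0, 0, 0], "delta_pos": [0, 0, 0.03], "hand": 0}

```text
time_s: 10.15
eef_pos: [619.4, -179.5, 123.3]
ee_rot: [0.002, -0.018, 1.0, -0.0]
force: [1.9, -0.6, -3.2]
grip_width: 0.114
```

```bash
python3 st.py
```

```text
[ 1.897 -0.556 -3.24 ] [-0.119 -0.159 -0.005] 0.11401431892481392
t 10.15 p [ 619.394 -179.5    123.339] dist 1.0716006916682876 ang 0.19819302988804233 total tool mm [ 0.979  0.435 -0.004] rv deg [-0.054  0.182  0.057]
[-0.01, 0.02, 0.01] [0.02, 0.01, -0.0]
```

Past the ride-on-key height with no resistance. I'll ease it the rest of the way.

Call:
servo_tool:
  motion:
    - {"dr": [0, 0, 0], "delta_pos": [0, 0, 0.02], "hand": 0}
    - {"dr": [0, 0, 0], "delta_pos": [0, 0, 0.02], "hand": 0}

```text
time_s: 10.4
eef_pos: [619.4, -179.5, 121.2]
ee_rot: [0.002, -0.018, 1.0, -0.0]
force: [0.3, 0.3, -2.5]
grip_width: 0.107
```

```bash
python3 st.py
```

```text
[ 0.311  0.251 -2.524] [-0.156 -0.139 -0.017] 0.10709748936004941
t 10.4 p [ 619.394 -179.525  121.177] dist 1.0808530558602147 ang 0.19617459173753277 total tool mm [ 0.978  0.461 -0.004] rv deg [-0.054  0.181  0.053]
[-0.01, 0.02, 0.01] [0.02, 0.01, -0.0]
```

Call:
servo_tool:
  motion:
    - {"dr": [0, 0, 0], "delta_pos": [0, 0, 0.02], "hand": 0}
    - {"dr": [0, 0, 0], "delta_pos": [0, 0, 0.02], "hand": 0}

```text
time_s: 10.65
eef_pos: [619.5, -179.6, 120.6]
ee_rot: [0.002, -0.018, 1.0, -0.001]
force: [-4.2, 0.9, 8.5]
grip_width: 0.105
```

```bash
python3 st.py
```

```text
[-4.225  0.86   8.512] [0.321 0.645 0.012] 0.1051216407215908
t 10.65 p [ 619.49  -179.623  120.603] dist 1.208787676829491 ang 0.23928582520994884 total tool mm [ 1.07   0.562 -0.005] rv deg [-0.08   0.219  0.054]
[-0.01, 0.02, 0.01] [0.02, 0.01, -0.0]
```

Call:
servo_tool:
  motion:
    - {"dr": [0, 0, 0], "delta_pos": [0, 0, 0.02], "hand": 0}
    - {"dr": [0, 0, 0], "delta_pos": [0, 0, 0], "hand": 0}

```text
time_s: 10.9
eef_pos: [619.5, -179.6, 120.7]
ee_rot: [0.002, -0.018, 1.0, -0.001]
force: [1.0, -0.7, -2.6]
grip_width: 0.109
```

```bash
python3 st.py; python3 shot.py 4 scene side
```

```text
[ 1.033 -0.688 -2.586] [-0.051 -0.002 -0.035] 0.10865968841900255
t 10.9 p [ 619.456 -179.604  120.713] dist 1.1704111755320488 ang 0.27017610933660163 total tool mm [ 1.037  0.542 -0.005] rv deg [-0.095  0.247  0.056]
[-0.01, 0.02, 0.01] [0.02, 0.01, -0.0]
```

View pics/scene4.png

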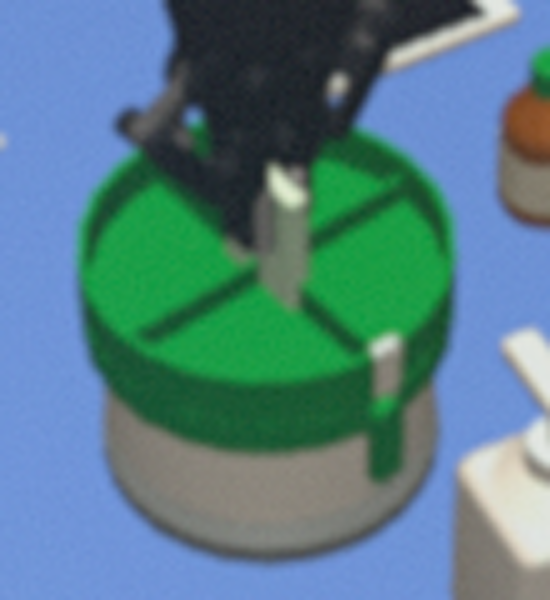

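View pics/side4.png

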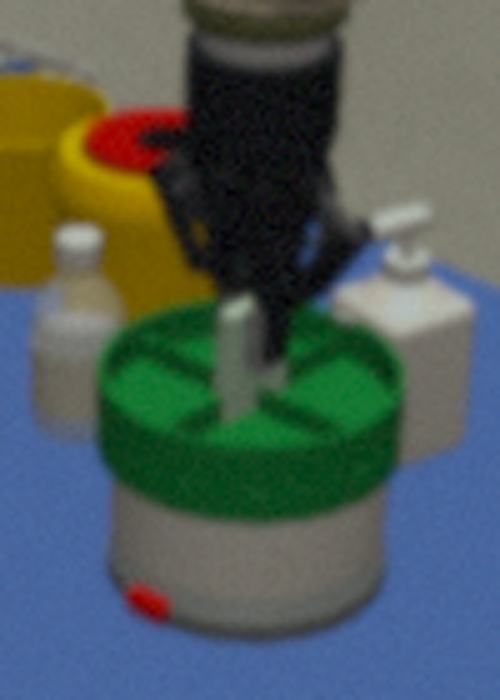

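Call:
servo_tool:
  motion:
    - {"dr": [0, 0, 0], "delta_pos": [0, 0, 0.03], "hand": 0}
    - {"dr": [0, 0, 0], "delta_pos": [0, 0, 0.03], "hand": 0}

```text
time_s: 11.25
eef_pos: [619.5, -179.6, 120.6]
ee_rot: [0.003, -0.018, 1.0, -0.001]
force: [-5.7, 1.9, 11.0]
grip_width: 0.104
```

```bash
python3 st.py
```

```text
[-5.683  1.912 10.965] [0.46  1.013 0.043] 0.1042384301927401
t 11.25 p [ 619.549 -179.633  120.616] dist 1.2661296095961767 ang 0.3348793084670668 total tool mm [ 1.129  0.574 -0.007] rv deg [-0.139  0.297  0.07 ]
[-0.01, 0.03, 0.01] [0.02, 0.01, -0.0]
```

Call:
servo_tool:
  motion:
    - {"dr": [-0.02, 0.04, 0], "delta_pos": [0.01, 0, 0.01], "hand": 0}
    - {"dr": [0, 0, 0], "delta_pos": [0, 0, 0.02], "hand": 0}
    - {"dr": [0, 0, 0], "delta_pos": [0, 0, 0.02], "hand": 0}

```text
time_s: 11.62
eef_pos: [619.4, -179.6, 120.6]
ee_rot: [-0.0, -0.018, 1.0, 0.0]
force: [-4.9, 0.4, 9.8]
grip_width: 0.107
```

```bash
python3 st.py
```

```text
[-4.918  0.422  9.834] [ 0.247  0.6   -0.053] 0.10674990417643172
t 11.625 p [ 619.425 -179.607  120.637] dist 1.1433160139838672 ang 0.08929040741906255 total tool mm [1.005 0.544 0.   ] rv deg [ 0.01  -0.006  0.089]
[0.0, -0.0, 0.01] [0.02, 0.01, 0.0]
```

Call:
servo_tool:
  motion:
    - {"dr": [0, 0, 0], "delta_pos": [0, 0, 0], "hand": 0}
    - {"dr": [0, 0, 0], "delta_pos": [0, 0, 0], "hand": 0.2}
    - {"dr": [0, 0, 0], "delta_pos": [0, 0, 0], "hand": 0.4}
    - {"dr": [0, 0, 0], "delta_pos": [0, 0, 0], "hand": 0.6}
    - {"dr": [0, 0, 0], "delta_pos": [0, 0, 0], "hand": 0.6}
    - {"dr": [0, 0, 0], "delta_pos": [0, 0, -0.1], "hand": 0.6}
    - {"dr": [0, 0, 0], "delta_pos": [0, 0, -0.3], "hand": 0.6}
    - {"dr": [0, 0, 0], "delta_pos": [0, 0, -0.6], "hand": 0.6}
    - {"dr": [0, 0, 0], "delta_pos": [0, 0, -0.8], "hand": 0.6}
    - {"dr": [0, 0, 0], "delta_pos": [0, 0, -0.8], "hand": 0.6}
    - {"dr": [0, 0, 0], "delta_pos": [0, 0, -0.5], "hand": 0.6}
    - {"dr": [0, 0, 0], "delta_pos": [0, 0, 0], "hand": 0.6}

```text
time_s: 13.12
eef_pos: [619.4, -179.6, 285.9]
ee_rot: [0.002, -0.018, 1.0, -0.001]
force: [0.2, -0.5, -0.5]
grip_width: 0.597
```

```bash
python3 st.py; python3 shot.py 5 scene side wrist
python3 - <<'E'
from h import *
from plan import *
from scipy.optimize import least_squares
z=load("wrist5");W=cloud(z);p=z['p'];hsv=cv2.cvtColor(p,cv2.COLOR_RGB2HSV)
H,S,V=[hsv[...,i].astype(int) for i in range(3)]
q=W[(H>45)&(H<85)&(S>90)&(np.hypot(W[...,0]-617,W[...,1]+179)<90)&(W[...,2]>60)]
def res(v):
    a=np.array([v[3],v[4],1]);a/=np.linalg.norm(a); d=q-v[:3];h=d@a; rr=np.linalg.norm(d-np.outer(h,a),axis=1)
    return np.minimum.reduce([np.hypot(rr-78,np.maximum(0,np.maximum(h-2,-42-h))),np.hypot(rr-75,np.maximum(0,np.maximum(h-2,-20-h))),np.hypot(h-2,np.maximum(0,np.maximum(rr-78,75-rr))),np.hypot(h+20,np.maximum(0,rr-75)),np.hypot(h+4,np.maximum(0,rr-75))])
f=least_squares(res,[617,-179,116,0,0],loss='soft_l1',f_scale=2)
print(len(q),f.x[:3],np.degrees(f.x[3:]),np.sqrt(np.mean(f.fun**2)))
E
```

```text
[ 0.206 -0.538 -0.478] [ 0.021  0.02  -0.042] 0.5968135836890464
t 13.125 p [ 619.399 -179.573  285.927] dist 1.1048107242814011 ang 0.27685668769819455 total tool mm [ 0.981  0.509 -0.005] rv deg [-0.121  0.232  0.09 ]
[-0.01, 0.02, 0.01] [0.02, 0.01, -0.0]
33484 [ 618.67  -180.245  116.281] [0.086 0.091] 55.25502302397576
```

View pics/scene5.png

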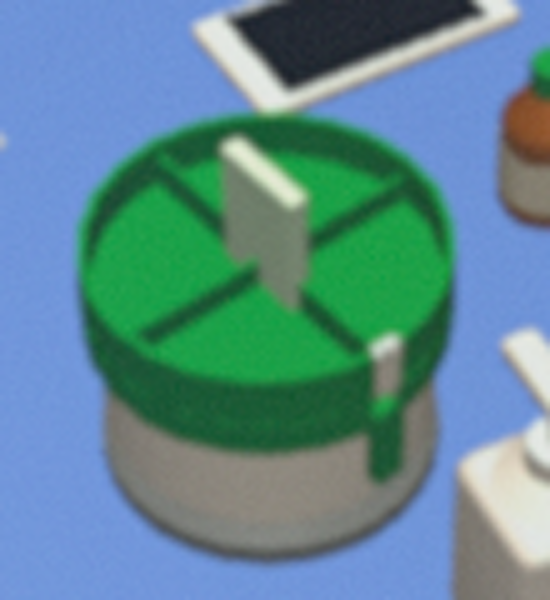

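View pics/wrist5.png

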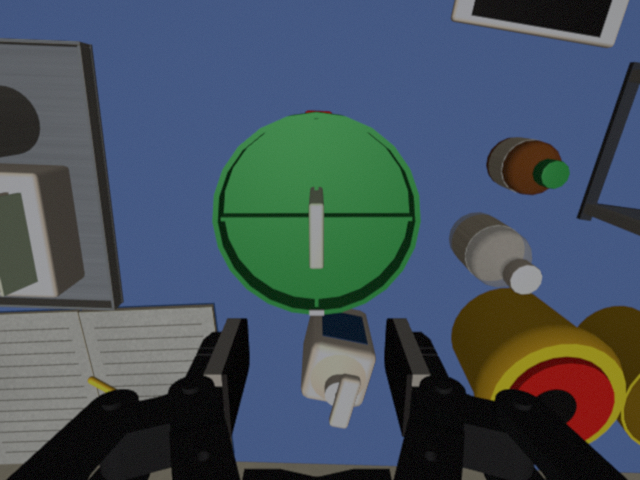

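The scene view shows the key filling the notch at (385,405), below the stripe, with the gripper clear. The wrist fit puts tier_center at z 116.3 (home is 116), with about 0.1° of tilt. I'm handing the job in.

```bash
python3 -c "
from rig import ticket; print(ticket.finish_job())"
```

```text
the job is handed in; nothing more can be done
None
```

The green tier is back on the white tub, level and fully home, with its notch over the green key. I took it by the handle along its tilted axis, carried it over level, and lined the notch up with the key at about 2° from the camera images. No feeling around for the key was needed. It dropped over the key without resistance and met a firm stop at the expected height. The wrist force reading stayed at or below about 13 N. I then let go and backed straight up. The robot clock stood at about 13 s when I handed in.

**Last checks:**
- **Height and tilt:** the wrist-camera fit puts `tier_center` at z = 116.3 mm, against 116 mm for home, with about 0.1° of tilt. The fit's overall residual was large (55 mm), probably from stray green pixels. The felt stop, within 0.1 mm of the expected height, agrees with it.
- **Notch and key:** the scene view shows the key in the notch, under the white stripe, with the gripper clear.
- **Position:** the cameras put the tub's centre 1–2 mm short in x of where the tier settled. That is within the 2 mm play.
- **Other things:** I saw nothing else disturbed in the last scene and wrist pictures, and did not measure it.

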